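Hold the water tower's tank down for screwing

ROBOT

A 6-joint arm with a two-finger parallel gripper is mounted at the origin on the work surface. World frame = base frame: x ahead of the robot, y to its left, z up, the work surface at z = 0. Lengths are in m, angles in rad, forces in N, time in s.
With the tool pointing down it reaches from about 0.375 to 0.9 m from the base axis. Payload 3.1 kg.
Tool frame: the origin (TCP) lies midway between the tips of the shut fingers; the grasp point (between the pads) lies 19 mm behind it; z points along the fingers, y is the line along which they close (so a half turn about z gives the same grasp; the last joint's range is limited). The gripper opens to 87 mm and grips with 3 to 60 N. Pads are 19 mm wide; open, the fingers measure 117 mm over their backs; the gripper's body (75 mm by 190 mm) begins 51 mm behind the grasp point.
Start: joints at [0.996, 0.527, 1.433, -0, 1.181, -0.178], TCP at [0.242, 0.576, 0.223] pointing down, gripper open.
Joint ranges: [-3.08, 3.08], [-0.75, 2.2], [0.22, 2.44], [-1.43, 4.57], [0, 2.65], [-2.85, 2.85]. Speed limits (rad/s): [2.79, 2.79, 3.14, 3.14, 3.14, 3.14].

INTERFACE

Orientations are given as a unit quaternion [x, y, z, w].
In Python, from rig import robot gives the robot as it stands. The module is installed in compiled form; this text tells all that it offers.
- The arm moves only by the tool play_rows, never from a script. Its arguments are lists of equal length, an entry for each row: "gripper": the closure, from -1 (fully open) to 1 (shut); "delta_pos": the shift along the tool's x, y, z in cm, a list of three; "turn": the turn, a rotation vector about the tool's x, y, z in rad, a list of three. A call has 1 to 12 rows; each row is the pose to reach, as a shift and turn from the pose commanded when the call began, along the tool's axes at that moment; what a row does not reach only later rows make up. A row lasts 1/8 s, in which the tool goes at most 62.5 mm and 10.7 degrees, less where a joint would pass 70% of its speed; a pose out of reach is approached as far as the arm can. A call with a gripper value outside its range is refused whole. The fingers move at their own pace and stop on an object; "squeeze" is the grip in N (left out, the last holds). Time passes only in rows, so rows that repeat a pose let the fingers close. It gives the time, the measured TCP pose, the force, the opening and the grip force at its end, in the units of the state.
- robot.get_obs(): the state, without advancing time (a new reading comes with each control period).
- robot.camera(name): name is "side" or "top"; returns a dict with "color" (480x640x3 uint8, red, green, blue), "vfov" (degrees; the focal length in pixels is half the picture's height over the tangent of half this angle, whatever the lens; pixels are square), "cx", "cy" (the principal point, pixels), "R" (3x3) and "t" (3): a world point X has camera coordinates R X + t. Camera axes: x right, y down, z forward; pixel columns grow to the right and rows downward; lengths in m; the calibration is good to about 2 mm. A picture is of the moment at which its call begins. There is no depth.
- robot.hand_in(): hands the job in; it is judged then, once.
The state is a dict: "time": time; "q": joint angles; "joint_velocities": joint speeds; "joint_torque": joint torques, N m; "position": TCP position; "tool_rot": TCP orientation; "ft_force": force on the tool from outside, world axes, zero at the start; "moment": the same for the moment, N m; "grip_width": finger opening in m; "grip_force": force on a finger pad.
Only numpy, scipy, OpenCV 4.12 (cv2) and the standard library are available. Lean on these libraries where they do the work, as an engineer would, in place of code of your own. Each camera call takes 0.05 s, during which the arm holds its last target. There are 200 camera calls.

TASK

Slip the water tower's tank over the riser pipe standing up through the trestle deck, with its spout pointing squarely at the siding, and let it down gently until it sits flat on the deck. Then press it straight down with a steady 10 N or so, for me to screw it on from under the baseboard, and finish like that: still gripping the tank and still pressing, not letting go. The trestle is delicate, so never come down hard on it, and leave the tank's roof, the truck and the hopper wagon where they are.

Things in the scene. Friction and masses are not known exactly. Their poses are not given: they have to be found in the camera images.
- tank: Open-topped wooden tub, 58 mm outside diameter, 52 mm high, 3 mm wall, about 90 g, upright. Floor 5 mm thick with a 16 mm hole in the middle. Origin: centre of the underside, on the hole's axis; z up, x towards the spout, a dark 7 mm pipe from a 10 mm block at the wall's foot out to 51 mm from the axis. Thin ladder on the -x side (to 34 mm). The y sides are plain wall for gripping.
- spout_end (a point): Free end of the tank's spout, at x = 48 mm, y = 0, z = 47 mm in the tank's frame.
- trestle: Timber trestle for the tank, four raked legs, round plank deck 76 mm across, deck top 80 mm above the feet. Origin: centre between the feet, on the riser's axis; z up, x towards the siding, whose rails run along y at x = 66 mm. It cannot turn or shift, but stands on soft 5 mm foam: it sinks upright about 1 mm per 5 N of push and comes back up.
- deck (a point): Centre of the deck's top face, on the riser's axis: where the centre of the tank's underside must sit. About 85 mm above the ground.
- riser_top (a point): Top of the riser pipe, 24 mm above the deck top. The pipe is 13 mm in diameter, its top 3 mm taper to 9 mm.
- roof: The tank's roof, a bystander: grey cone 66 mm in diameter, 29 mm high with its knob, lying on the ground. Origin: centre of the underside.
- truck: Toy dump truck, a bystander: 78 mm long along its x, 29 mm wide, 36 mm high, on the ground. Origin: centre, at ground level.
- hopper: Hopper wagon with coal, a bystander: 110 mm long along its y, 35 mm wide, 41 mm high, standing on the siding's rails, whose tops are 8.5 mm above the ground. Origin: centre, at rail level.
Things that resemble listed ones, but are neither listed nor needed, are in the scene too. There is more than one size of the tank; the one meant has the size given above.

How it is judged:
By the outcome, as a careful person would: the job done as asked, in the order asked, and still so for the second after the job is handed in, while the arm keeps its last pose, push and grip.
It also fails if it takes over 48 s, if anything falls off the work surface, if the arm or the gripper's body presses on something with over 40 N, if the wrist force passes 120 N, or if a joint passes its speed limit or range.

## Working session

There is one attempt and no reset: what is moved stays moved. The work goes in short steps, Python scripts to look and compute and a tool call to move; the robot and the scene stay as the last step left them, time stands still between calls to the robot, and variables do not carry over. Pictures are saved under pics/ and viewed, at most 10 in all, crops included, and the job is handed in when it is done.

Besides the shell and the picture viewer there is one more tool, called after "Call:" by a JSON object that holds its "fn" and its "kwargs". play_rows: Moves the arm, as the interface text tells. Its arguments: {"type":"object","properties":{"gripper":{"type":"array","items":{"type":"number"}},"delta_pos":{"type":"array","items":{"type":"array","items":{"type":"number"}}},"turn":{"type":"array","items":{"type":"array","items":{"type":"number"}}},"squeeze":{"type":"number"}},"required":["gripper","delta_pos","turn"]}

```bash
mkdir -p pics
python3 - <<'E'
from rig import robot
import cv2,numpy as np
for n in("top","side"):
    c=robot.camera(n); cv2.imwrite(f"pics/{n}0.png",c["color"][:,:,::-1]); print(n,c["vfov"],c["cx"],c["cy"],c["R"],c["t"])
o=robot.get_obs(); print({k:np.round(v,4) for k,v in o.items()})
E
```

```text
top 54.683038166517846 319.4508555173594 242.69385183567766 [[ 0.01896284 -0.99981914 -0.00145032]
 [-0.98386303 -0.01840205 -0.17797444]
 [ 0.17791557  0.00480182 -0.98403404]] [-0.0127921   0.52923591  1.04387566]
side 44.78115927425634 313.17767746491876 238.13812138572052 [[ 0.82130935 -0.57043881  0.00710752]
 [-0.40978964 -0.59858519 -0.68830824]
 [ 0.39689219  0.5624014  -0.72538352]] [-0.40551061  0.29242787  1.13554696]
{'time': np.float64(0.1), 'q': array([ 0.9955,  0.5284,  1.4338, -0.    ,  1.1814, -0.1785]), 'joint_velocities': array([ 0.0012, -0.0023, -0.0031,  0.0002, -0.0012,  0.0007]), 'joint_torque': array([-4.00000e-04, -4.40984e+01, -1.77150e+01,  6.35000e-02,
        5.34000e-02, -0.00000e+00]), 'position': array([0.2412, 0.5759, 0.2217]), 'tool_rot': array([ 1.971e-01,  9.804e-01, -9.000e-04, -3.000e-04]), 'ft_force': array([0.1366, 1.0173, 1.4721]), 'moment': array([ 0.0439,  0.0243, -0.0013]), 'grip_force': np.float64(0.0), 'grip_width': np.float64(0.0866)}
```

View pics/top0.png

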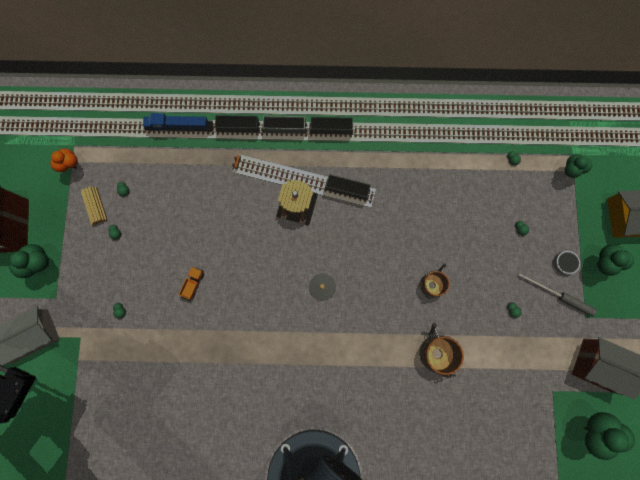

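View pics/side0.png

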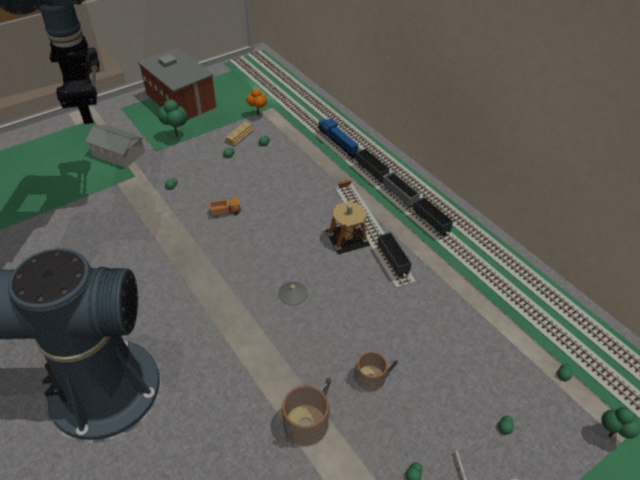

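Candidates for the tank: the small wooden tub at top (434,285), the large wooden tub at (441,356), and the grey tin at (568,263). At about 0.46 px/mm, 58 mm is about 27 px, so I choose the small tub, and check this in a crop.

```bash
cat > h.py <<'E'
import cv2,numpy as np
from scipy.optimize import least_squares
from rig import robot
def proj(c,X):
    X=np.atleast_2d(X); p=X@np.array(c["R"]).T+c["t"]; f=240/np.tan(np.radians(c["vfov"]/2))
    return np.c_[c["cx"]+f*p[:,0]/p[:,2],c["cy"]+f*p[:,1]/p[:,2]]
def ray(c,uv,z):
    f=240/np.tan(np.radians(c["vfov"]/2)); R=np.array(c["R"])
    d=R.T@[(uv[0]-c["cx"])/f,(uv[1]-c["cy"])/f,1]; o=-R.T@c["t"]; return o+d*(z-o[2])/d[2]
def tri(cs,uvs):
    r=least_squares(lambda X:np.concatenate([proj(c,X)[0]-u for c,u in zip(cs,uvs)]),[.5,0,.05]); return r.x,np.abs(r.fun).max()
def crop(c,x0,y0,w,h,s):
    return cv2.resize(c["color"][y0:y0+h,x0:x0+w,::-1],None,fx=s,fy=s,interpolation=cv2.INTER_CUBIC)
E
python3 - <<'E'
from h import *
t,s=robot.camera("top"),robot.camera("side")
im=np.vstack([np.hstack([crop(t,400,255,66,50,6),crop(s,335,335,66,50,6)]),np.hstack([crop(t,262,168,66,50,6),crop(s,317,195,66,50,6)])])
cv2.imwrite("pics/c1.png",im); print(im.shape)
E
```

```text
(600, 792, 3)
```

View pics/c1.png

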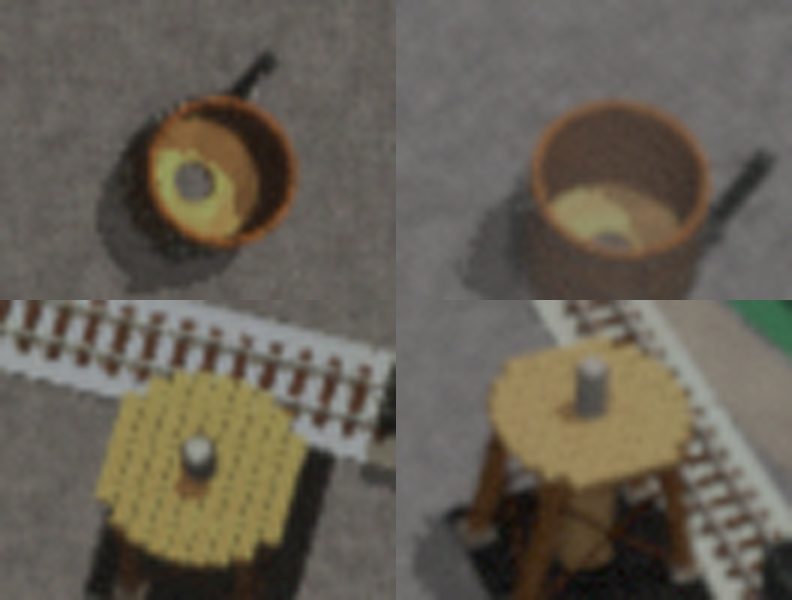

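Run:
```python
from h import *
t,s=robot.camera("top"),robot.camera("side")
P=lambda x0,y0,x,y:np.array([x0+(x+.5)/6-.5,y0+(y+.5)/6-.5])
T=lambda x,y:P(400,255,x,y); S=lambda x,y:P(335,335,x-396,y)
D=lambda x,y:P(262,168,x,y-300); E=lambda x,y:P(317,195,x-396,y-300)
for n,a,b in[("rim",T(223,171),S(621,180)),("spout",T(267,62),S(763,158)),("hole",T(195,181),S(612,241)),("deck",D(202,469),E(591,410)),("risertop",D(199,443),E(591,362))]:
    X,e=tri([t,s],[a,b]); print(n,np.round(X*1000,1),round(e,2))
X=ray(t,T(223,171),.052);Y=ray(t,T(150,171),.052);Z=ray(t,T(296,171),.052);print("top rim dia",np.linalg.norm(Y-Z)*1000,X)
print("hole@5",ray(t,T(195,181),.005),"rim side@52",ray(s,S(621,180),.052))
print("deck dia",np.linalg.norm(ray(t,D(97,469),.085)-ray(t,D(307,469),.085)))
a=crop(t,225,145,160,65,5); cv2.imwrite("pics/c2.png",a)
```

```text
rim [ 439.5 -275.5   49.9] 0.1
spout [ 482.7 -294.3   48.3] 0.27
hole [ 439.9 -274.5   10.3] 0.4
deck [632.   54.7  86. ] 0.23
risertop [633.3  55.4 110.9] 0.58
top rim dia 56.04684782129604 [ 0.43906152 -0.2748647   0.052     ]
hole@5 [ 0.43940333 -0.27527449  0.005     ] rim side@52 [ 0.43872822 -0.27645871  0.052     ]
deck dia 0.08090776228826194
```

View pics/c2.png

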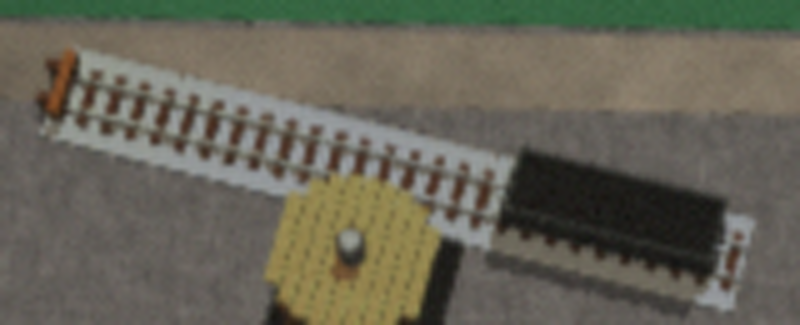

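The crop shows the small tub: rim diameter about 56–58 mm and a wood floor with a hole, so it is the right tank. In the siding crop the upper rail runs (80,82)–(500,187) and the lower one (65,112)–(500,220).

```bash
cat >> h.py <<'E'
from scipy.spatial.transform import Rotation as Ro
def go(x,y,z,yaw_deg,cmd=None):
    o=robot.get_obs(); R=Ro.from_quat(o["tool_rot"]); p=np.array(o["position"]) if cmd is None else np.array(cmd)
    a=np.radians(yaw_deg); yv=np.array([np.cos(a),np.sin(a),0]); zv=np.array([0,0,-1.]); G=Ro.from_matrix(np.c_[np.cross(yv,zv),yv,zv])
    print("pos",np.round(p*1000,1),"d cm",np.round(R.inv().apply(np.array([x,y,z])-p)*100,2),"turn",np.round((R.inv()*G).as_rotvec(),4),"ft",np.round(o["ft_force"],2))
E
python3 - <<'E'
from h import *
t=robot.camera("top"); P=lambda x,y:np.array([225+(x+.5)/5-.5,145+(y+.5)/5-.5])
c=np.array([.6325,.055])
for a,b,z in[((80,82),(500,187),.0085),((65,112),(500,220),.0085),((75,50),(515,157),.003),((525,150),(725,200),.0495)]:
    A,B=ray(t,P(*a),z)[:2],ray(t,P(*b),z)[:2]; d=(A-B)/np.linalg.norm(A-B); n=np.array([d[1],-d[0]])
    print(np.degrees(np.arctan2(n[1],n[0])),n@(A-c))
go(.50,.15,.20,66.5); go(.4393,-.2752,.20,66.5)
E
```

```text
-13.53114863022536 0.07225353422749804
-13.397042440309287 0.05556864568789639
-13.187342469656327 0.09073220116023141
-13.581121084897815 0.08055262590003476
pos [241.4 576.3 222.3] d cm [-40.32 -29.32   2.24] turn [-0.0005 -0.0001  0.0134] ft [ 0.29 -0.14 -0.33]
pos [241.4 576.3 222.3] d cm [-51.16 -70.89   2.26] turn [-0.0005 -0.0001  0.0134] ft [ 0.29 -0.14 -0.33]
```

Call:
{"fn": "play_rows", "kwargs": {"gripper": [-1,-1,-1,-1,-1,-1,-1,-1,-1,-1,-1,-1], "delta_pos": [[-40.3,-29.3,2.2],[-40.3,-29.3,2.2],[-40.3,-29.3,2.2],[-40.3,-29.3,2.2],[-40.3,-29.3,2.2],[-40.3,-29.3,2.2],[-40.3,-29.3,2.2],[-40.3,-29.3,2.2],[-51.2,-70.9,2.2],[-51.2,-70.9,2.2],[-51.2,-70.9,2.2],[-51.2,-70.9,2.2]], "turn": [[0,0,0.013],[0,0,0.013],[0,0,0.013],[0,0,0.013],[0,0,0.013],[0,0,0.013],[0,0,0.013],[0,0,0.013],[0,0,0.013],[0,0,0.013],[0,0,0.013],[0,0,0.013]]}}

```text
time: 1.85
position: [0.4647, -0.0991, 0.2008]
tool_rot: [0.203, 0.979, -0.0, 0.001]
ft_force: [1.1, -0.8, -0.3]
grip_width: 0.0872
grip_force: 0.0
```

```bash
python3 -c "
from h import *
go(.4393,-.2752,.15,66.5);print(robot.get_obs()['time'])"
```

```text
pos [464.7 -99.1 200.8] d cm [ -4.68 -17.16   5.09] turn [0.0001 0.0011 0.0004] ft [ 1.14 -0.8  -0.33]
1.85
```

Call:
{"fn": "play_rows", "kwargs": {"gripper": [-1,-1,-1,-1,-1,-1], "delta_pos": [[-4.7,-17.2,5],[-4.7,-17.2,5],[-4.7,-17.2,5],[-4.7,-17.2,5],[-4.7,-17.2,5],[-4.7,-17.2,5]], "turn": [[0,0,0],[0,0,0],[0,0,0],[0,0,0],[0,0,0],[0,0,0]]}}

```text
time: 2.6
position: [0.4397, -0.272, 0.1509]
tool_rot: [0.203, 0.979, 0.0, -0.0]
ft_force: [-0.7, -0.2, 0.4]
grip_width: 0.0872
grip_force: 0.0
```

Run:
```python
from h import *
go(.4393,-.2752,.011,66.5)
t,s=robot.camera("top"),robot.camera("side")
im=np.hstack([crop(t,390,230,100,100,4),crop(s,325,290,100,100,4)]); cv2.imwrite("pics/c3.png",im)
```

```text
pos [ 439.7 -272.   150.9] d cm [-0.1  -0.31 13.99] turn [ 0.0003 -0.0002  0.0022] ft [-0.71 -0.15  0.45]
```

View pics/c3.png

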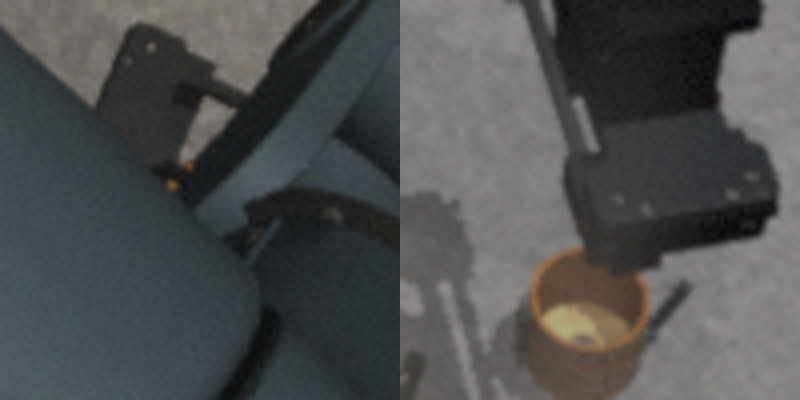

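The side view shows the open gripper over the small tub, and the fingers straddle it along the plain-wall axis.

Call:
{"fn": "play_rows", "kwargs": {"gripper": [-1,-1,-1,-1,-1,-1], "delta_pos": [[-0.1,-0.3,3],[-0.1,-0.3,6],[-0.1,-0.3,9],[-0.1,-0.3,11],[-0.1,-0.3,11.5],[-0.1,-0.3,11.5]], "turn": [[0,0,0.002],[0,0,0.002],[0,0,0.002],[0,0,0.002],[0,0,0.002],[0,0,0.002]]}}

```text
time: 3.45
position: [0.4396, -0.2763, 0.0359]
tool_rot: [0.204, 0.979, -0.0, 0.0]
ft_force: [-0.2, -0.2, -0.0]
grip_width: 0.0869
grip_force: 0.0
```

```bash
python3 -c "
from h import *
go(.4393,-.2752,.011,66.5)"
```

```text
pos [ 439.6 -276.3   35.9] d cm [0.08 0.09 2.49] turn [-0.0001  0.0003 -0.0006] ft [-0.22 -0.22 -0.05]
```

Now lower the rest, close gently, then grip firmly.

Call:
{"fn": "play_rows", "kwargs": {"gripper": [-1,-1,-1,0,0.5,1,1,1], "delta_pos": [[0.1,0.1,1.5],[0.1,0.1,2.4],[0.1,0.1,2.4],[0.1,0.1,2.4],[0.1,0.1,2.4],[0.1,0.1,2.4],[0.1,0.1,2.4],[0.1,0.1,2.4]], "turn": [[0,0,0],[0,0,0],[0,0,0],[0,0,0],[0,0,0],[0,0,0],[0,0,0],[0,0,0]], "squeeze": 6}}

```text
time: 4.45
position: [0.4388, -0.2755, 0.0117]
tool_rot: [0.204, 0.979, -0.0, 0.0]
ft_force: [0.5, -0.0, 1.3]
grip_width: 0.0588
grip_force: 6.0
```

Call:
{"fn": "play_rows", "kwargs": {"gripper": [1,1,1,1], "delta_pos": [[0,0,0],[0,0,0],[0,0,0],[0,0,0]], "turn": [[0,0,0],[0,0,0],[0,0,0],[0,0,0]], "squeeze": 35}}

```text
time: 4.95
position: [0.4388, -0.2755, 0.0117]
tool_rot: [0.204, 0.979, -0.0, 0.0]
ft_force: [0.6, 0.6, 4.7]
grip_width: 0.0582
grip_force: 35.0
```

```bash
python3 -c "
from h import *
go(.6325,.055,.165,76.5)"
```

```text
pos [ 438.8 -275.5   11.7] d cm [ -4.53  38.04 -15.33] turn [-0.0002  0.0004 -0.1762] ft [0.57 0.55 4.69]
```

Call:
{"fn": "play_rows", "kwargs": {"gripper": [1,1,1,1,1,1,1,1,1,1,1,1], "delta_pos": [[0,0,-1],[0,0,-5],[0,0,-10],[0,0,-15.3],[0,4,-15.3],[-1,9,-15.3],[-2,14,-15.3],[-3,19,-15.3],[-4,24,-15.3],[-4.5,29,-15.3],[-4.5,33,-15.3],[-4.5,36,-15.3]], "turn": [[0,0,0],[0,0,0],[0,0,0],[0,0,0],[0,0,0],[0,0,0],[0,0,-0.03],[0,0,-0.06],[0,0,-0.09],[0,0,-0.12],[0,0,-0.15],[0,0,-0.176]]}}

```text
time: 6.45
position: [0.624, 0.0384, 0.1643]
tool_rot: [0.117, 0.993, 0.0, -0.001]
ft_force: [-1.1, -0.2, -0.5]
grip_width: 0.0586
grip_force: 35.0
```

```bash
python3 -c "
from h import *
go(.6325,.055,.165,76.5)"
```

```text
pos [624.   38.4 164.3] d cm [-0.45  1.81 -0.07] turn [-0.0001 -0.001   0.0021] ft [-1.14 -0.2  -0.49]
```

Call:
{"fn": "play_rows", "kwargs": {"gripper": [1,1,1,1], "delta_pos": [[0,1,0],[0,2,0],[0,2,0],[0,2,0]], "turn": [[0,0,0],[0,0,0],[0,0,0],[0,0,0]]}}

```text
time: 6.95
position: [0.6284, 0.0549, 0.1646]
tool_rot: [0.118, 0.993, -0.0, -0.0]
ft_force: [-0.6, -0.2, -0.3]
grip_width: 0.0582
grip_force: 35.0
```

Run:
```python
from h import *
go(.6325,.055,.165,76.5)
t,s=robot.camera("top"),robot.camera("side")
im=np.hstack([crop(t,262,150,80,100,5),crop(s,310,140,80,100,5)]); cv2.imwrite("pics/c4.png",im)
```

```text
pos [628.4  54.9 164.6] d cm [-0.4   0.1  -0.04] turn [-0.0005 -0.0003 -0.0013] ft [-0.57 -0.21 -0.32]
```

View pics/c4.png

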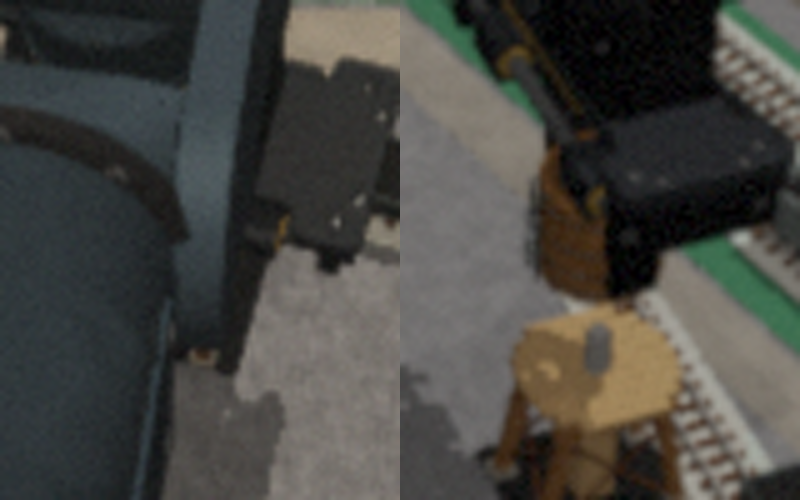

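The side view shows the tank hanging upright over the trestle, with its spout and underside partly hidden. Next I refine the tank yaw and centre, and the riser, from the first pictures.

Run:
```python
from h import *
from scipy.ndimage import map_coordinates as mc
t,s=robot.camera("top"),robot.camera("side")
I={}
for n,c in(("t",t),("s",s)):
    I[n]=cv2.imread(f"pics/{'top' if n=='t' else 'side'}0.png").astype(float)
th=np.linspace(0,2*np.pi,200)
def samp(n,c,X,ch=None):
    uv=proj(c,X); g=I[n].mean(2) if ch is None else ch
    return mc(g,[uv[:,1],uv[:,0]],order=1)
# rim: redness (R-B) max along 27.5mm circle at z=52
cen={}
for n,c in(("t",t),("s",s)):
    red=I[n][:,:,2]-I[n][:,:,0]
    best=max((samp(n,c,np.c_[x+.0275*np.cos(th),y+.0275*np.sin(th),th*0+.052],red).mean(),x,y) for x in np.arange(.432,.447,.0005) for y in np.arange(-.283,-.268,.0005))
    print(n,np.round(best,4)); cen[n]=best[1:]
# spout darkness
for n,c in(("t",t),("s",s)):
    for bias in(0,):
        r=[]
        for yaw in np.arange(-36,-10,1.):
            a=np.radians(yaw); k=np.linspace(0.55,1,25); x=.0+.048*k; z=.047-(1-k)*.0
            # pipe: foot (31,10)->end(48,47)
            q=np.linspace(.45,1,25); x=.031+.017*q; z=.010+.037*q
            X=np.c_[cen[n][0]+x*np.cos(a),cen[n][1]+x*np.sin(a),z]; r.append(round(samp(n,c,X).mean()))
        print(n,r)
    f=I[n].mean(2)
print("proj pts",[(n,np.round(proj(c,[[cen[n][0]+r*np.cos(np.radians(-23.5)),cen[n][1]+r*np.sin(np.radians(-23.5)),z] for r,z in((0,.052),(.031,.01),(.048,.047))]),1).tolist()) for n,c in(("t",t),("s",s))])
```

```text
t [61.6455  0.4395 -0.275 ]
s [46.975   0.4395 -0.2755]
t [95, 94, 94, 93, 91, 88, 83, 76, 67, 58, 50, 44, 39, 38, 39, 44, 52, 63, 73, 82, 88, 91, 93, 93, 93, 93]
s [102, 100, 96, 92, 86, 78, 70, 63, 56, 51, 48, 47, 48, 50, 53, 58, 65, 73, 81, 88, 94, 98, 100, 102, 103, 103]
proj pts [('t', [[436.8, 282.9], [437.3, 272.8], [444.0, 264.4]]), ('s', [[372.1, 364.0], [385.5, 372.7], [395.8, 361.2]])]
```

Run:
```python
from h import *
from scipy.ndimage import map_coordinates as mc
cs={"t":robot.camera("top"),"s":robot.camera("side")}
I={"t":cv2.imread("pics/top0.png").astype(float),"s":cv2.imread("pics/side0.png").astype(float)}
th=np.linspace(0,2*np.pi,150,endpoint=False); rr=np.sqrt((np.arange(20)+.5)/20)
for n,c in cs.items():
    y=I[n][:,:,2]-I[n][:,:,0]; g=I[n].mean(2)
    f=lambda x,yy,z,r,im:mc(im,proj(c,np.c_[x+r*np.cos(th),yy+r*np.sin(th),th*0+z]).T[::-1],order=1)
    # edge contrast, top edge only: inside 36.5 minus outside 40 ; side: use far half (no thickness effect)
    v=-np.array(c["R"])[2,:2]; v/=np.linalg.norm(v); near=(np.c_[np.cos(th),np.sin(th)]@v)>0.2
    w=~near
    sc=[]
    for x in np.arange(.622,.643,.0005):
        for yy in np.arange(.046,.065,.0005):
            d=np.abs(f(x,yy,.085,.036,y)-f(x,yy,.085,.040,y))*0+f(x,yy,.085,.036,y)-f(x,yy,.085,.040,y)
            sc.append((d[w].mean(),d.mean(),x,yy))
    sc=np.array(sc)
    for k in(0,1): b=sc[sc[:,k].argsort()[-6:]]; print(n,"deck",k,np.round(b[:,2:].mean(0)*1000,1),np.round(b[-1,k],1))
    # riser top: low yellowness disc r<4 at z=.109 and bright
    uv0=proj(c,[[.6325,.055,.109]])[0]
    S=(60-y).clip(0); u0,v0=np.round(uv0).astype(int); 
    print(n,"pred riser px",uv0); print(g[v0-5:v0+10,u0-6:u0+7].astype(int)); print(y[v0-5:v0+10,u0-6:u0+7].astype(int))
    print("origin",u0-6,v0-5)
```

```text
t deck 0 [633.4  54.9] 35.5
t deck 1 [632.2  55.5] 32.9
t pred riser px [294.70524271 192.50540522]
[[120 119 118 103 119 119 107 115 119 119 101 116 121]
 [120 119 108 118 119 112  96 112 121 119 102 119 117]
 [119 119  98 116 124 106  97 108 113 110 116 123 119]
 [124 119 111 106 122 135 135 118  95 103 117 120 117]
 [119 108 105  89 136 147 146 131  85 114 119 117 107]
 [121 117 114  82 125 146 148 127  78 105 123 120 116]
 [120 100 113  80  95 126 122  88  64 102 122 118 104]
 [119 102 112  72  60  80  73  51  57  94 121 117 103]
 [108 115 117  77  50  48  52  50  57  96 117 109 120]
 [ 98 117 112  83  63  49  51  56  81 116 118  98 118]
 [111 116  96  78  75  66  60  76 107 118 118 118 120]
 [111 114  89  81  77  77  77  86 114 120 107 110 118]
 [115 118 107  81  86  82  86  96 118 114 116 115 121]
 [117 119 116 101 106 107  99 112 120 119  99 116 117]
 [115 117 109 114 118 115  95 115 121 118 103 117 119]]
[[66 70 66 58 68 66 59 65 69 65 56 66 67]
 [67 68 59 66 70 66 51 66 70 66 58 66 64]
 [70 67 54 66 60 44 37 53 67 62 65 68 65]
 [69 68 63 49 24 14 12 23 46 59 67 69 67]
 [65 6
[... 1343 characters left out ...]
[125 117 108 106 108 105 113 120 124 124 129 127 126]]
[[ 5  6  9 15 23 29 38 45 44 37 28 28 35]
 [16 15 24 34 43 52 58 60 60 54 50 51 52]
 [45 52 57 58 59 56 55 54 57 59 56 60 59]
 [61 60 62 61 54 40 32 35 48 60 60 60 61]
 [61 60 61 57 42 23 14 16 29 52 61 58 59]
 [62 63 61 55 26 13 11 11 16 40 61 59 62]
 [64 62 62 51 21 10  8 10 14 36 57 59 58]
 [60 62 60 54 22  7  8  6 17 40 59 60 59]
 [61 64 62 52 19  8  6  8 15 42 60 61 60]
 [61 63 59 50 15  6  8  9 16 43 59 60 60]
 [61 62 60 51 16  6  6  7 20 41 59 62 62]
 [61 60 57 42 13  8  4  8 22 47 59 62 62]
 [60 58 54 41 15  9  8 11 26 48 59 59 59]
 [59 58 56 50 36 25 27 31 43 57 61 62 62]
 [60 59 59 59 56 52 50 52 60 62 61 62 60]]
origin 343 201
```

Call:
{"fn": "play_rows", "kwargs": {"gripper": [1,1,1,1,1], "delta_pos": [[-0.33,0.08,0.5],[-0.33,0.08,2],[-0.33,0.08,3.5],[-0.33,0.08,3.8],[-0.33,0.08,3.8]], "turn": [[0,0,0],[0,0,0],[0,0,0],[0,0,0],[0,0,0]]}}

```text
time: 7.88
position: [0.6318, 0.056, 0.1258]
tool_rot: [0.118, 0.993, -0.0, -0.001]
ft_force: [-0.1, -0.7, -1.5]
grip_width: 0.0583
grip_force: 35.0
```

Run:
```python
from h import *
go(.632,.055,.125,76.5); print(robot.get_obs()["moment"])
s=robot.camera("side")
im=crop(s,310,165,80,80,7); cv2.imwrite("pics/c5.png",im)
```

```text
pos [631.8  56.  125.8] d cm [-0.04 -0.09  0.08] turn [-0.0002 -0.0012 -0.0002] ft [-0.09 -0.71 -1.53]
[ 0.0110174   0.03553852 -0.04227621]
```

View pics/c5.png

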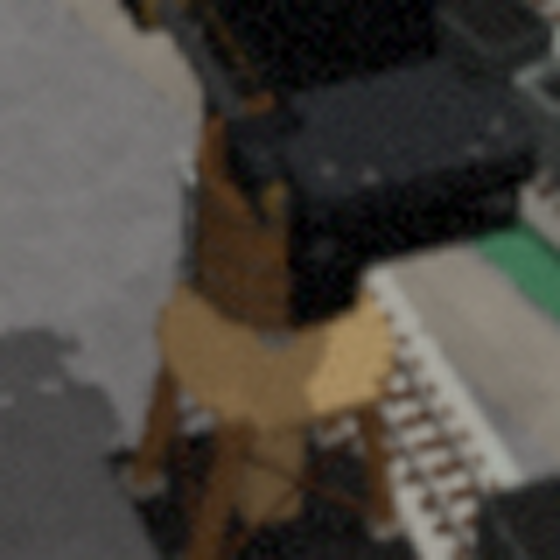

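The tank's underside is just above the riser top, with the pipe just visible under the near edge at (275,338). I lower slowly past the taper.

Call:
{"fn": "play_rows", "kwargs": {"gripper": [1,1,1,1,1,1,1], "delta_pos": [[-0.03,-0.06,0],[-0.03,-0.06,0.3],[-0.03,-0.06,0.6],[-0.03,-0.06,0.9],[-0.03,-0.06,1.2],[-0.03,-0.06,1.4],[-0.03,-0.06,1.4]], "turn": [[0,0,0],[0,0,0],[0,0,0],[0,0,0],[0,0,0],[0,0,0],[0,0,0]]}}

```text
time: 8.8
position: [0.6321, 0.0553, 0.1123]
tool_rot: [0.118, 0.993, -0.0, -0.0]
ft_force: [-0.9, -0.1, -1.3]
grip_width: 0.0582
grip_force: 35.0
```

Run:
```python
from h import *
go(.632,.055,.097,76.5); print(robot.get_obs()["moment"])
```

```text
pos [632.1  55.3 112.3] d cm [ 0.   -0.03  1.53] turn [-0.0001 -0.0005 -0.0002] ft [-0.93 -0.06 -1.28]
[-0.0135954   0.00932938  0.01682042]
```

Call:
{"fn": "play_rows", "kwargs": {"gripper": [1,1,1,1,1,1,1], "delta_pos": [[0,0,0.25],[0,0,0.5],[0,0,0.75],[0,0,1.0],[0,0,1.2],[0,0,1.25],[0,0,1.25]], "turn": [[0,0,0],[0,0,0],[0,0,0],[0,0,0],[0,0,0],[0,0,0],[0,0,0]]}}

```text
time: 9.68
position: [0.6323, 0.0553, 0.1]
tool_rot: [0.118, 0.993, -0.0, -0.0]
ft_force: [0.2, 0.7, -1.5]
grip_width: 0.0579
grip_force: 35.0
```

Run:
```python
from h import *
go(.632,.055,.097,76.5); print(robot.get_obs()["moment"])
```

```text
pos [632.3  55.3 100. ] d cm [ 0.02 -0.04  0.3 ] turn [-0.     -0.0001 -0.0002] ft [ 0.18  0.69 -1.53]
[-0.00794238  0.02458444  0.06154587]
```

Now 0.5 mm steps until contact shows in the force.

Call:
{"fn": "play_rows", "kwargs": {"gripper": [1,1,1,1,1,1], "delta_pos": [[0,0,0.05],[0,0,0.1],[0,0,0.15],[0,0,0.2],[0,0,0.25],[0,0,0.25]], "turn": [[0,0,0],[0,0,0],[0,0,0],[0,0,0],[0,0,0],[0,0,0]]}}

```text
time: 10.42
position: [0.6322, 0.0553, 0.0975]
tool_rot: [0.118, 0.993, -0.0, -0.0]
ft_force: [0.8, -0.5, -0.8]
grip_width: 0.0583
grip_force: 35.0
```

Call:
{"fn": "play_rows", "kwargs": {"gripper": [1,1,1], "delta_pos": [[0,0,0.05],[0,0,0.1],[0,0,0.1]], "turn": [[0,0,0],[0,0,0],[0,0,0]]}}

```text
time: 10.8
position: [0.6323, 0.0553, 0.0966]
tool_rot: [0.118, 0.993, 0.0, 0.0]
ft_force: [-0.6, 0.2, -0.3]
grip_width: 0.058
grip_force: 35.0
```

Call:
{"fn": "play_rows", "kwargs": {"gripper": [1,1,1], "delta_pos": [[0,0,0.05],[0,0,0.08],[0,0,0.08]], "turn": [[0,0,0],[0,0,0],[0,0,0]]}}

```text
time: 11.18
position: [0.6323, 0.0553, 0.0961]
tool_rot: [0.118, 0.993, -0.0, 0.0]
ft_force: [-1.0, 0.1, 2.6]
grip_width: 0.0581
grip_force: 35.0
```

Run:
```python
from h import *
F=[]
for i in range(4): robot.camera("side"); o=robot.get_obs(); F.append(np.r_[o["ft_force"],o["moment"],np.array(o["position"])*1000])
print(np.round(np.mean(F,0),3),o["time"])
```

```text
[-6.92000e-01  1.52000e-01  2.74300e+00  3.40000e-02  1.70000e-01
  1.10000e-02  6.32324e+02  5.52880e+01  9.60190e+01] 11.375
```

Call:
{"fn": "play_rows", "kwargs": {"gripper": [1,1,1,1], "delta_pos": [[0,0,0.04],[0,0,0.08],[0,0,0.1],[0,0,0.1]], "turn": [[0,0,0],[0,0,0],[0,0,0],[0,0,0]]}}

```text
time: 11.88
position: [0.6324, 0.0553, 0.0953]
tool_rot: [0.118, 0.993, -0.0, 0.0]
ft_force: [-2.1, 0.3, 6.4]
grip_width: 0.0582
grip_force: 35.0
```

```bash
cat > m.py <<'E'
from h import *
F=[]
for i in range(6): robot.camera("side"); o=robot.get_obs(); F.append(np.r_[o["ft_force"],o["moment"],np.array(o["position"])*1000])
print(np.round(np.mean(F,0),3),np.round(np.std(F,0)[2],2),o["time"],o["tool_rot"],o["grip_width"])
E
python3 m.py
```

```text
[-2.01900e+00  1.15000e-01  6.30800e+00  4.30000e-02  3.22000e-01
 -7.00000e-03  6.32345e+02  5.52810e+01  9.53210e+01] 0.46 12.175 [ 1.17604620e-01  9.93060489e-01 -1.92310297e-05  1.32764924e-04] 0.05820774010732254
```

Call:
{"fn": "play_rows", "kwargs": {"gripper": [1,1,1,1], "delta_pos": [[0.03,0,0.03],[0.05,0,0.06],[0.05,0,0.1],[0.05,0,0.1]], "turn": [[0,0,0],[0,0,0],[0,0,0],[0,0,0]]}}

```text
time: 12.68
position: [0.6323, 0.0553, 0.0949]
tool_rot: [0.118, 0.993, -0.0, 0.001]
ft_force: [-1.9, -0.8, 7.8]
grip_width: 0.0585
grip_force: 35.0
```

```bash
python3 m.py
```

```text
[-2.33200e+00 -8.70000e-02  7.96400e+00 -1.00000e-03  3.60000e-01
 -1.70000e-02  6.32359e+02  5.52870e+01  9.48860e+01] 0.57 12.975 [ 1.17593917e-01  9.93061451e-01 -5.97920392e-05  7.89041140e-04] 0.0579647607663346
```

Call:
{"fn": "play_rows", "kwargs": {"gripper": [1,1,1], "delta_pos": [[0.03,0,0.0],[0.06,0,0.02],[0.06,0,0.02]], "turn": [[0,0,0],[0,0,0],[0,0,0]]}}

```text
time: 13.35
position: [0.6324, 0.0553, 0.0949]
tool_rot: [0.118, 0.993, -0.0, 0.001]
ft_force: [-0.8, -0.2, 8.6]
grip_width: 0.0582
grip_force: 35.0
```

```bash
python3 m.py
```

```text
[-1.10500e+00 -1.84000e-01  8.07000e+00 -3.90000e-02  2.55000e-01
  1.80000e-02  6.32356e+02  5.52930e+01  9.48860e+01] 0.45 13.65 [ 1.17609679e-01  9.93058870e-01 -7.77115949e-05  1.42784065e-03] 0.05799709869717573
```

```bash
python3 -c "
from h import *
go(.632,.055,.097,76.5)"
```

```text
pos [632.4  55.3  94.9] d cm [ 0.03 -0.04 -0.21] turn [ 0.0002  0.0029 -0.0001] ft [-0.86 -0.04  8.36]
```

Call:
{"fn": "play_rows", "kwargs": {"gripper": [1,1,1], "delta_pos": [[0,0,0.02],[0,0,0.04],[0,0,0.04]], "turn": [[0,0.001,0],[0,0.002,0],[0,0.002,0]]}}

```text
time: 14.02
position: [0.6323, 0.0553, 0.0947]
tool_rot: [0.118, 0.993, 0.0, 0.0]
ft_force: [-2.1, -0.2, 8.8]
grip_width: 0.0582
grip_force: 35.0
```

```bash
python3 m.py; python3 -c "
from h import *
go(.632,.055,.097,76.5)
s=robot.camera('side')
cv2.imwrite('pics/c6.png',crop(s,310,165,80,80,7))"
```

```text
[-1.64200e+00 -2.38000e-01  9.16400e+00 -5.00000e-02  3.19000e-01
 -6.00000e-03  6.32332e+02  5.52930e+01  9.46630e+01] 0.37 14.325 [1.17579642e-01 9.93063345e-01 1.30455508e-05 4.70048015e-04] 0.05807326840934376
pos [632.3  55.3  94.7] d cm [ 0.03 -0.04 -0.23] turn [ 0.0001  0.0009 -0.0001] ft [-1.88 -0.9   9.77]
```

View pics/c6.png

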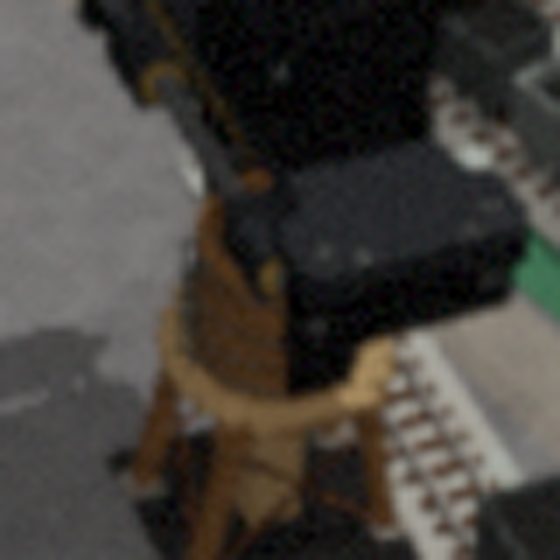

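The tank sits flat and centred on the deck, with an even rim of deck showing around its foot. I add a touch more push and hold.

Call:
{"fn": "play_rows", "kwargs": {"gripper": [1,1,1,1,1,1,1,1], "delta_pos": [[0,0,0.01],[0,0,0.01],[0,0,0.01],[0,0,0.01],[0,0,0.01],[0,0,0.01],[0,0,0.01],[0,0,0.01]], "turn": [[0,0,0],[0,0,0],[0,0,0],[0,0,0],[0,0,0],[0,0,0],[0,0,0],[0,0,0]]}}

```text
time: 15.38
position: [0.6323, 0.0553, 0.0946]
tool_rot: [0.118, 0.993, 0.0, 0.0]
ft_force: [-1.6, 0.3, 9.5]
grip_width: 0.058
grip_force: 35.0
```

```bash
python3 m.py && python3 -c "
from rig import robot
print(robot.hand_in())"
```

```text
[-1.47800e+00  2.50000e-02  9.15800e+00 -6.90000e-02  3.04000e-01
  1.30000e-02  6.32347e+02  5.53000e+01  9.46250e+01] 0.5 15.675 [1.17578328e-01 9.93063513e-01 1.64077427e-05 4.42846075e-04] 0.058089642733449874
the job is handed in; nothing more can be done
None
```

The tank is over the riser and flat on the deck, still gripped and pressed down with about 10 N (9.2 N at the wrist plus its own weight); I handed the job in at 15.7 s, with the spout's aim at the siding worked out from the first pictures because the gripper hid it at the end.

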